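Tilt test of rubber-soled glass blocks

TASK

At least one of the three hand blocks on the hinged white test board has a sole worn slick. Lift the board by its bar to about 20 degrees and hold it still for a second or two, until every block that slips has slid off into the catch tray at the hinge end, then lower the board flat and push the blocks that held into the keep tray along the board's far side. Leave the flask, pliers and glass strip alone.

Things in the scene. Friction and masses are not known exactly. Their poses are not given: they have to be found in the camera images.
- rig: Plywood test rig fixed to the bench: plinth with hinged board, catch tray and keep tray. Origin on the bench under the middle of the board; x points across the slope from the robot's side to the keep tray, y from the hinge and catch tray to the lifting bar, z up. Level; turned by up to 0.25 rad. Footprint x -115 to 222 mm, y -246 to 152 mm.
- board (a joint): Tilt of the white test board, rad: 0 flat, grows as the bar end is lifted, stop at 0.42. Board 196 (x) by 216 (y, -108 to 108 in the rig's frame) by 16 mm, top face 50 mm above the bench when flat. Let go, it sinks flat in about a second on a damper; 5 N at the bar holds it up. A slick block slides at 8 to 12 degrees (0.14 to 0.21 rad), a gripping one holds up to the stop.
- lift_bar (a point): Middle of the steel lifting bar: round, 12 mm thick, 122 mm long, parallel to the rig's x, on two thin bent legs 55 mm either side of its middle. With the board flat: 80 mm above the bench, 37 mm beyond the board's end, 30 mm above its face. Moves with the board on an arc about the hinge line; free to turn between pinching fingers.
- hinge_line (a point): Middle of the hinge axis, which runs along the rig's x, 42 mm above the bench at the board's -y end; the bar is 255 mm from it along the board and 38 mm above it.
- board_middle (a point): Centre of the board's top face as it lies flat, 50 mm above the bench (fixed to the rig, it does not tilt).
- catch_tray (a point): Centre of the catch tray's floor, beyond the hinge end: inside 214 mm (x) by 126 mm (y), floor 32 mm above the bench (18 mm below the board's face), end wall up to 85 mm and side walls up to 68 mm above the bench.
- keep_tray (a point): Centre of the keep tray's floor, along the board's far (+x) edge and open to it: the board ends at x = 98 mm in the rig's frame, the tray's inside goes on 116 mm to its outer wall and is 216 mm wide (y). Floor 32 mm, walls 62 mm above the bench. A block pushed over the board's edge drops 18 mm into it; any way up is fine.
- block_a_mid (a point): Hand block: hardwood 32 (x) by 60 (y) by 20 mm on a 6 mm black rubber sole of the same outline, a finger ridge 14 mm wide, 50 mm long (y), 17 mm high along its top; 43 mm tall in all, 0.1 to 0.17 kg. The three look alike; only the tilt shows whose sole grips. Point at its centre, 21 mm above its underside. Starts on the board, sole down, long side roughly along the slope, 25 mm or more clear of the next.
- block_b_mid (a point): Hand block: hardwood 32 (x) by 60 (y) by 20 mm on a 6 mm black rubber sole of the same outline, a finger ridge 14 mm wide, 50 mm long (y), 17 mm high along its top; 43 mm tall in all, 0.1 to 0.17 kg. The three look alike; only the tilt shows whose sole grips. Point at its centre, 21 mm above its underside. Starts on the board, sole down, long side roughly along the slope, 25 mm or more clear of the next.
- block_c_mid (a point): Hand block: hardwood 32 (x) by 60 (y) by 20 mm on a 6 mm black rubber sole of the same outline, a finger ridge 14 mm wide, 50 mm long (y), 17 mm high along its top; 43 mm tall in all, 0.1 to 0.17 kg. The three look alike; only the tilt shows whose sole grips. Point at its centre, 21 mm above its underside. Starts on the board, sole down, long side roughly along the slope, 25 mm or more clear of the next.
- flask: Bystander: closed conical glass flask, 68 mm across, 98 mm tall, standing on the bench; origin under its centre.
- pliers: Bystander: red-handled pliers lying on the bench, about 185 mm long, 15 mm high; origin on the bench near the middle of the handles.
- glass_strip: Bystander: green glass strip 130 by 34 by 5 mm lying on the bench; origin under its centre.
Mind the look-alikes: they are no part of the job. Leave any blue look-alike of the part that bears block_a_mid alone.

How it is judged:
By the outcome, as a careful person would: the job done as asked, in the order asked, and still so for the second after the job is handed in, with the robot touching nothing.
It also fails if it takes over 64 s, if anything falls off the work surface, if the arm or the gripper's body presses on something with over 40 N, if the wrist force passes 120 N, or if a joint passes its speed limit or range.

ROBOT

A 6-joint arm with a two-finger parallel gripper is mounted at the origin on the work surface. World frame = base frame: x ahead of the robot, y to its left, z up, the work surface at z = 0. Lengths are in mm, angles in rad, forces in N, time in s.
With the tool pointing down it reaches from about 275 to 750 mm from the base axis. Payload 10.2 kg.
Tool frame: the origin (TCP) lies between the finger pads; the fingertips stand 8 mm ahead of it and the grasp point (between the pads) lies 11 mm behind it; z points along the fingers, x is the direction in which the jaws open and shut, and the axes are right-handed (so a half turn about z gives the same grasp; the last joint's range is limited). The gripper opens to 85 mm and grips with 20 to 120 N. Pads are 22 mm wide; open, the fingers measure 114 mm over their backs; the gripper's body (76 mm by 85 mm) begins 54 mm behind the grasp point. The pads swing forward as they close: fully open they stand 13 mm farther back than shut.
Start: joints at [-1.345, 0.313, 1.498, -0, 1.331, -0.223], TCP at [227.778, -473.02, 239.294] pointing down, gripper open.
Joint ranges: [-2.94, 2.94], [-0.97, 2.17], [0.19, 2.56], [-1.23, 4.37], [0.02, 3.11], [-2.88, 2.88]. Speed limits (rad/s): [2.39, 2.39, 3.01, 3.14, 3.14, 3.14].

INTERFACE

Orientations are given as a unit quaternion [w, x, y, z].
In Python, from rig import sense, eyes, ctrl gives the robot as it stands.
- The arm moves only by the tool move_arm, never from a script. Its argument "rows" is a list that holds one entry, the list of rows, each a list of 5 numbers: the shift along the tool's x, y, z in mm, then the turn about the tool's z in units of 6 degrees (1.0 is 6 degrees), then the gripper command: -1 is shut, 1 is fully open, values between are in proportion. In form: [[[dx, dy, dz, roll, jaw], ...]]. A call has 1 to 12 rows; each row is the pose to reach, as a shift and turn from the pose measured when the call began, along the tool's axes at that moment; what a row does not reach only later rows make up. A row lasts 1/8 s, in which the tool goes at most 62.5 mm and 10.7 degrees, less where a joint would pass 70% of its speed; a pose out of reach is approached as far as the arm can. A call with a gripper value outside its range is refused whole. The fingers move at their own pace and stop on an object; "squeeze" is the grip in N (left out, the last holds). Time passes only in rows, so rows that repeat a pose let the fingers close. It gives the time, the measured TCP pose, the force and the opening at its end, in the units of the state.
- sense(): the state, without advancing time (a new reading comes with each control period).
- eyes.capture(name): name is "scene" or "side" or "wrist"; returns a dict with "color" (420x560x3 uint8, blue, green, red), "vertical_fov" (degrees; the focal length in pixels is half the picture's height over the tangent of half this angle, whatever the lens; pixels are square), "cx", "cy" (the principal point, pixels), "xyz" and "attitude" of the camera in the world. Camera axes: x right, y down, z forward; pixel columns grow to the right and rows downward; lengths in mm; the calibration is good to about 2 mm. A picture is of the moment at which its call begins. There is no depth.
- ctrl.finish_job(): hands the job in, once; it reports no verdict.
The state is a dict: "time_s": time; "joints": joint angles; "dq": joint speeds; "tau": joint torques, N m; "eef_pos": TCP position; "ee_rot": TCP orientation; "force": force on the tool from outside, world axes, zero at the start; "wrist_torque": the same for the moment, N m; "grip_width": opening from 0.0 (shut) to 1.0 (fully open).
Only numpy, scipy, OpenCV 4.12 (cv2) and the standard library are available. Lean on these libraries where they do the work, as an engineer would, in place of code of your own. Each camera call takes 0.05 s, during which the arm holds its last target. There are 200 camera calls.

## Working session

There is one attempt and no reset: what is moved stays moved. The work goes in short steps, Python scripts to look and compute and a tool call to move; the robot and the scene stay as the last step left them, time stands still between calls to the robot, and variables do not carry over. Pictures are saved under pics/ and viewed, about 8 in all and at most 12, crops included, and the job is handed in when it is done.

Besides the shell and the picture viewer there is one more tool, called after "Emit:" by a JSON object that holds its "method" and its "body". move_arm: Moves the arm, as the interface text tells. Its arguments: {"type":"object","properties":{"rows":{"type":"array","items":{"type":"array","items":{"type":"array","items":{"type":"number"}}}},"squeeze":{"type":"number"}},"required":["rows"]}

```bash
ls; mkdir -p pics; cat > h.py <<'E'
import numpy as np, cv2
from scipy.spatial.transform import Rotation as R
from rig import sense, eyes, ctrl
def q(a):
    a=np.asarray(a,float)
    return R.from_matrix(a) if a.shape==(3,3) else R.from_quat([a[1],a[2],a[3],a[0]])
def cap(n,f):
    c=eyes.capture(n); cv2.imwrite(f'pics/{f}.png',c['color']); 
    np.save(f'pics/{f}.npy',{k:v for k,v in c.items() if k!='color'},allow_pickle=True); return c
def load(f): return np.load(f'pics/{f}.npy',allow_pickle=True).item()
def foc(c): return 210/np.tan(np.radians(c['vertical_fov'])/2)
def ray(c,u,v,z):
    d=q(c['attitude']).apply([(u-c['cx'])/foc(c),(v-c['cy'])/foc(c),1]); o=np.array(c['xyz'])
    return o+d*(z-o[2])/d[2]
def proj(c,p):
    d=q(c['attitude']).inv().apply(np.atleast_2d(p)-np.array(c['xyz'])); return d[:,:2]/d[:,2:]*foc(c)+[c['cx'],c['cy']]
def tool(p):  # world point in tool axes
    s=sense(); return q(s['ee_rot']).inv().apply(np.array(p)-s['eef_pos'])
E
python3 - <<'E'
from h import *
ims=[]
for n in('scene','side','wrist'):
    c=cap(n,n+'0'); print(n,{k:v for k,v in c.items() if k!='color'}); ims.append(c['color'])
s=sense(); print(s)
cv2.imwrite('pics/scene0b.png',cv2.resize(ims[0],(800,600)))
E
```

```text
pics
scene {'vertical_fov': 54.95408589962433, 'cx': 287.36498768102547, 'cy': 201.68859844924899, 'xyz': array([1052.08351896, -411.54792872,  919.69422795]), 'attitude': array([-0.28719677,  0.86125384,  0.39759585, -0.13295632])}
side {'vertical_fov': 53.04615973080929, 'cx': 283.84225192974475, 'cy': 215.86959546078492, 'xyz': array([536.07743866, 662.3748643 , 839.21414479]), 'attitude': array([ 0.01291459, -0.02778867,  0.93552438, -0.35193058])}
wrist {'vertical_fov': 69.25036857866235, 'cx': 278.4681193507164, 'cy': 212.32286316455676, 'xyz': array([ 296.52917134, -440.25440549,  372.08768486]), 'attitude': array([ 0.12788385,  0.83679388, -0.52615718, -0.08111934])}
{'time_s': 0.15, 'joints': array([-1.34542235e+00,  3.13299865e-01,  1.49822775e+00,  5.91087597e-06,
        1.33102620e+00, -2.23412565e-01]), 'dq': array([ 0.00134483, -0.00128066, -0.000986  , -0.00064232, -0.00054251,
        0.0012558 ]), 'tau': array([ 6.41305469e-04, -4.12372434e+01, -2.59795851e+01, -2.21228124e-04,
        3.23900662e-03, -1.73959347e-05]), 'eef_pos': array([ 227.72606622, -472.83827249,  238.89070803]), 'ee_rot': array([-3.41521086e-04,  8.46720425e-01, -5.32037865e-01, -3.38128044e-04]), 'force': array([-0.42370279, -0.23278692, -0.79032333]), 'wrist_torque': array([-0.02140464,  0.01101626, -0.00312466]), 'grip_width': 1.0011172059389628}
```

View pics/scene0b.png

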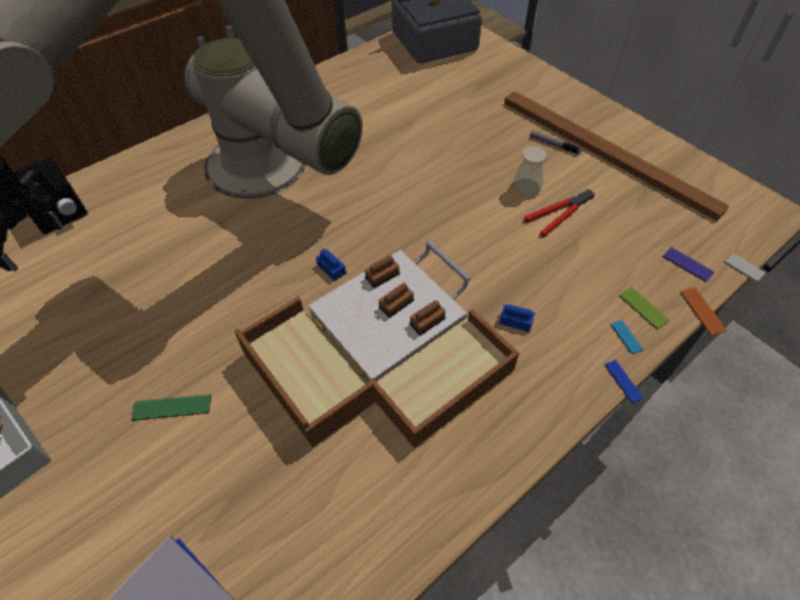

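View pics/side0.png

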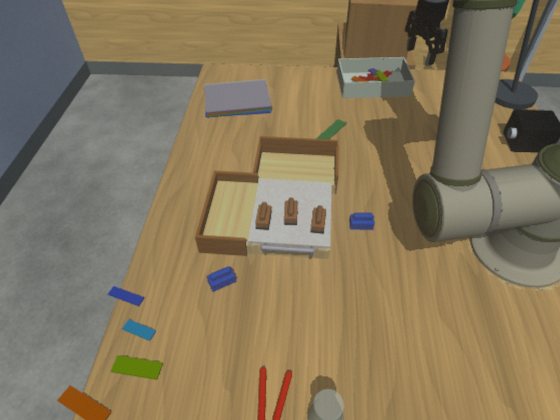

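The scene view shows the board near (390,310), the catch tray to its left, the keep tray below right and the bar at (447,262). Two blue look-alikes sit at (330,265) and (517,317). Next I'll enlarge crops to fit the rig pose.

```bash
python3 - <<'E'
import cv2,numpy as np
a=cv2.imread('pics/side0.png')[130:280,190:390]; b=cv2.imread('pics/scene0.png')[160:310,165:365]
cv2.imwrite('pics/c1.png',cv2.resize(a,None,fx=4,fy=4,interpolation=2))
cv2.imwrite('pics/c2.png',cv2.resize(b,None,fx=4,fy=4,interpolation=2))
E
```

```text
(no output)
```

View pics/c1.png

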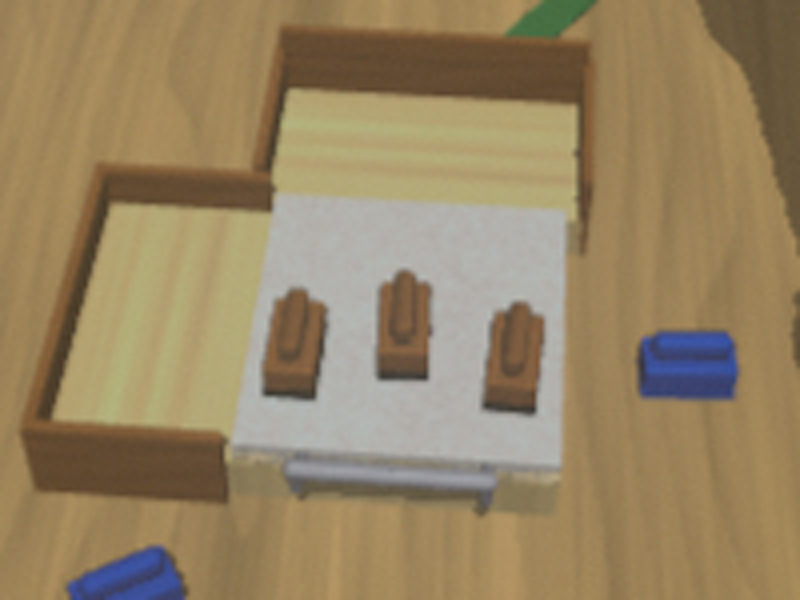

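View pics/c2.png

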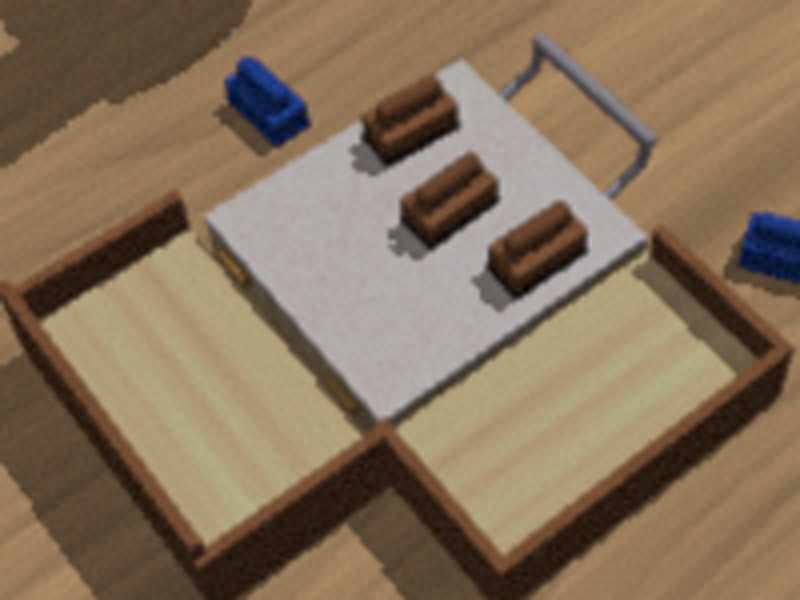

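```bash
cat > rp.py <<'E'
from h import *
from scipy.optimize import least_squares
S=load('side0');C=load('scene0')
u1=lambda l:np.array(l)/4+[190,130]-.4
u2=lambda l:np.array(l)/4+[165,160]-.4
P=np.array([[98,-108,50],[-98,-108,50],[-98,108,50],[98,108,50],[61,145,80],[-61,145,80]],float)
o1=u1([(273,195),(567,210),(560,468),(232,447),(288,465),(492,482)])
o2=u2([(382,422),(208,217),(462,62),(645,240),(652,140),(540,40)])
W=lambda p,X:R.from_euler('z',p[2]).apply(X)+[p[0],p[1],0]
f=lambda p:np.r_[(proj(S,W(p,P))-o1).ravel(),(proj(C,W(p,P))-o2).ravel()]
r=least_squares(f,[550,50,3.0],loss='soft_l1'); rp=r.x
E
python3 - <<'E'
from rp import *
print(rp,np.round(r.fun,1) if 0 else np.round(f(rp).reshape(-1,2),1))
print('bar',W(rp,[[0,145,80]]))
for a,b in zip(u1([(518,338),(404,305),(293,323)]),u2([(410,98),(452,182),(540,230)])):
    x=ray(S,*a,93);y=ray(C,*b,93); m=(x+y)/2
    print(x,y,'rig',R.from_euler('z',-rp[2]).apply(m-[rp[0],rp[1],0]))
s=sense();print(q(s['ee_rot']).as_matrix())
E
```

```text
[ 5.63349332e+02 -5.12102275e+01 -2.63353951e-02] [[ 0.8 -0.7]
 [-0.2 -0.3]
 [ 0.4 -0.7]
 [-0.4 -1. ]
 [-1.5  0.3]
 [ 1.6 -0.3]
 [ 0.5  0.1]
 [-0.4 -0.3]
 [ 0.4 -0.7]
 [ 1.2 -0.9]
 [ 1.3  1.3]
 [-0.5 -0.8]]
bar [[567.16752334  93.73949281  80.        ]]
[496.52295937  -0.68086508  93.        ] [500.12087159 -12.49803478  93.        ] rig [-66.17983826  42.89298026  93.        ]
[565.17735619 -23.32467664  93.        ] [571.38058946 -35.37654799  93.        ] rig [ 4.35231594 21.98184425 93.        ]
[630.55671861  -4.9910194   93.        ] [635.50621823 -17.36883562  93.        ] rig [68.60388134 41.85131369 93.        ]
[[ 4.33871191e-01 -9.00974886e-01 -2.09195544e-04]
 [-9.00974425e-01 -4.33871186e-01  9.38139604e-04]
 [-9.36004142e-04 -2.18551912e-04 -9.99999538e-01]]
```

Rig at (563,-51), yaw -0.026, residual about 1 px; bar middle at (567,94,80). Now move above the bar with the jaws along the rig's y.

Emit:
{"method": "move_arm", "body": {"rows": [[[-33,-50,0,0.4,0],[-66,-100,0,0.8,0],[-99,-150,0,1.3,0],[-132,-200,0,1.7,0],[-165,-250,0,2.1,0],[-198,-300,0,2.5,0],[-231,-350,0,2.9,0],[-264,-400,0,3.3,0],[-297,-450,0,3.8,0],[-330,-500,20,4.2,0],[-363,-552,50,4.53,0],[-363,-552,70,4.53,0]]]}}

```text
time_s: 1.65
eef_pos: [568.0, 96.7, 167.5]
ee_rot: [0.0, -0.699, 0.715, 0.001]
force: [0.3, 0.3, -0.4]
grip_width: 0.501
```

```bash
python3 - <<'E'
from rp import *
c=cap('wrist','w1'); s=sense(); print(s['time_s'],s['eef_pos'],s['joints'],s['force'])
b=W(rp,[[0,145,80],[61,145,80],[-61,145,80]]); print(b,tool(b[0]),proj(c,b))
M=q(s['ee_rot']).as_matrix(); print(M[:,0], np.degrees(np.arctan2(M[1,0],M[0,0])))
E
```

```text
1.7 [566.556294    95.92066032 164.57826572] [-3.65922651e-02  4.88962736e-01  1.44286082e+00  1.22201110e-03
  1.21618595e+00  1.55672018e+00] [-2.18789593  0.0547655  -3.29972934]
[[567.16752334  93.73949281  80.        ]
 [628.14637119  92.13321939  80.        ]
 [506.18867548  95.34576622  80.        ]] [ 2.27088886 -1.20241497 84.56956537] [[281.87708789 221.88765392]
 [282.44560278 140.55066008]
 [281.39138469 291.37684096]]
[-0.02294602 -0.99973594 -0.00123344] -91.3148267110113
```

View pics/w1.png

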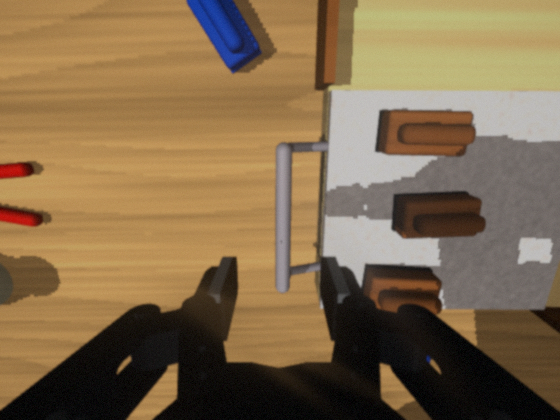

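The bar spans (283,145) to (283,290), within a few pixels of the prediction. Descend and pinch.

Emit:
{"method": "move_arm", "body": {"rows": [[[2,-1,25,0,0],[2,-1,50,0,0],[2,-1,75,0,0],[2,-1,90,0,0],[2,-1,96,0,0],[2,-1,96,0,0],[2,-1,96,0,-1],[2,-1,96,0,-1],[2,-1,96,0,-1],[2,-1,96,0,-1],[2,-1,96,0,-1]]], "squeeze": 40}}

```text
time_s: 3.08
eef_pos: [567.3, 93.5, 69.4]
ee_rot: [-0.002, -0.699, 0.715, 0.002]
force: [-2.3, -3.6, 4.9]
grip_width: 0.127
```

Emit:
{"method": "move_arm", "body": {"rows": [[[1,0,-6,0,-1],[2,0,-13,0,-1],[3.5,0,-19,0,-1],[5,0,-25,0,-1],[7,0,-32,0,-1],[8.5,0,-38,0,-1],[10.5,0,-44,0,-1],[12.6,0,-50,0,-1],[15,0,-56,0,-1],[17.3,0,-62,0,-1],[20,0,-68,0,-1],[22.6,0,-74,0,-1]]]}}

```text
time_s: 4.58
eef_pos: [566.7, 71.3, 143.7]
ee_rot: [-0.002, -0.699, 0.715, 0.003]
force: [-3.2, 5.5, -5.1]
grip_width: 0.12
```

```bash
python3 - <<'E'
from h import *
s=sense(); print(s['time_s'],s['eef_pos'],s['ee_rot'],s['force'],s['grip_width'])
E
```

```text
4.575 [566.68033391  71.27441312 143.6895304 ] [-0.00175603 -0.69899986  0.71511426  0.00277425] [-3.21716272  5.52476962 -5.05747162] 0.11962450579009236
```

Emit:
{"method": "move_arm", "body": {"rows": [[[3,0,-6,0,-1],[6,0,-11.5,0,-1],[6,0,-11.5,0,-1],[6,0,-11.5,0,-1],[6,0,-11.5,0,-1],[6,0,-11.5,0,-1],[6,0,-11.5,0,-1],[6,0,-11.5,0,-1],[6,0,-11.5,0,-1],[6,0,-11.5,0,-1],[6,0,-11.5,0,-1],[6,0,-11.5,0,-1]]]}}

```text
time_s: 6.08
eef_pos: [566.5, 65.4, 155.8]
ee_rot: [-0.002, -0.699, 0.715, 0.003]
force: [-3.0, 4.0, -2.9]
grip_width: 0.124
```

```bash
python3 - <<'E'
from h import *
a=cap('side','s2')['color'][110:290,180:400]; b=cap('scene','e2')['color'][140:320,155:375]
cv2.imwrite('pics/c3.png',cv2.resize(np.vstack([a,b]),None,fx=1.66,fy=1.66) if 0 else cv2.resize(np.hstack([a,b]),(800,327)))
E
```

```text
(no output)
```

View pics/c3.png

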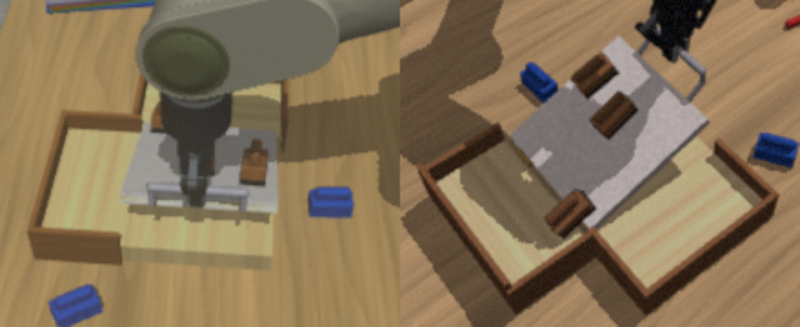

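The far block slid and sits at about (570,213), at the hinge edge. The near and middle blocks held. Hold a little longer and look closely.

Emit:
{"method": "move_arm", "body": {"rows": [[[0,0,0,0,-1],[0,0,0,0,-1],[0,0,0,0,-1],[0,0,0,0,-1],[0,0,0,0,-1],[0,0,0,0,-1],[0,0,0,0,-1],[0,0,0,0,-1]]]}}

```text
time_s: 7.18
eef_pos: [566.5, 65.3, 155.8]
ee_rot: [-0.002, -0.699, 0.715, 0.003]
force: [-2.4, 4.7, -4.0]
grip_width: 0.121
```

```bash
python3 - <<'E'
from h import *
b=cap('scene','e3')['color'][190:310,165:325]
d=cv2.absdiff(b,cv2.imread('pics/e2.png')[190:310,165:325]).max(2); print((d>40).sum(), np.argwhere(d>40)[:,::-1].mean(0))
cv2.imwrite('pics/c4.png',cv2.resize(b,None,fx=4.5,fy=4.5,interpolation=2))
E
```

```text
164 [81.23170732 70.23170732]
```

View pics/c4.png

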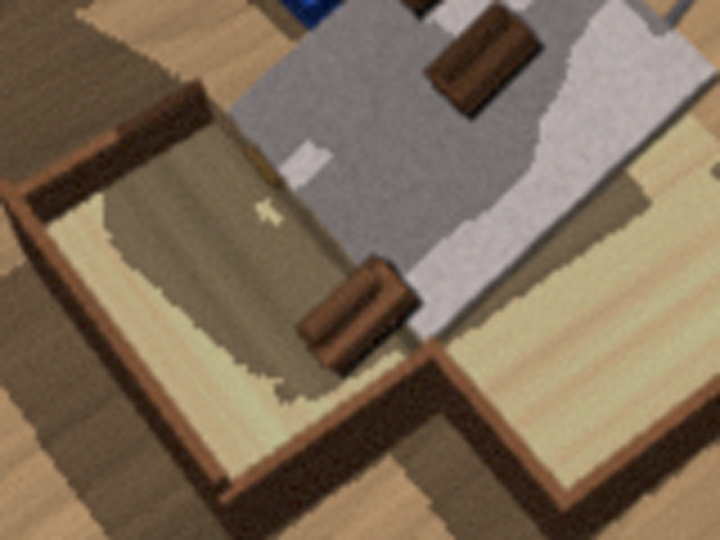

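It has moved a few pixels further and now rests nose down in the tray at about (358,313). Hold longer, and check numerically whether the other two moved.

Emit:
{"method": "move_arm", "body": {"rows": [[[0,0,0,0,-1],[0,0,0,0,-1],[0,0,0,0,-1],[0,0,0,0,-1],[0,0,0,0,-1],[0,0,0,0,-1],[0,0,0,0,-1],[0,0,0,0,-1],[0,0,0,0,-1],[0,0,0,0,-1]]]}}

```text
time_s: 8.48
eef_pos: [566.5, 65.4, 155.7]
ee_rot: [-0.002, -0.699, 0.715, 0.003]
force: [-2.9, 2.1, -2.5]
grip_width: 0.124
```

```bash
python3 - <<'E'
from rp import *
im=cap('scene','e4')['color']
for n in('e2','e3'):
    d=cv2.absdiff(im,cv2.imread(f'pics/{n}.png')).max(2)[190:310,165:325]; print(n,(d>40).sum(), np.argwhere(d>40)[:,::-1].mean(0) if (d>40).any() else 0)
t=.345
H=np.array([0,-108,42]); T=R.from_euler('x',t)
X=np.array([[-66,43,93],[4.4,22,93],[68.6,42,93],[0,147,80]]);Y=T.apply(X-H)+H
print(W(rp,Y)[3],(proj(C,W(rp,Y))-[165,190])*4.5)
E
```

```text
e2 165 [81.41818182 70.08484848]
e3 0 0
[566.48611494  67.87123258 164.0010199 ] [[ 425.51637692  -65.22760774]
 [ 474.14917095   37.18591985]
 [ 575.88203168   86.68516774]
 [ 641.29718185 -109.75887734]]
```

The slick block has stopped, leaning nose down with its tail on the board's edge. The other two have not moved. Raise slightly, still short of the stop, to see it off.

Emit:
{"method": "move_arm", "body": {"rows": [[[2.5,0,-4.5,0,-1],[5,0,-9,0,-1],[5,0,-9,0,-1],[5,0,-9,0,-1],[5,0,-9,0,-1],[5,0,-9,0,-1],[5,0,-9,0,-1],[5,0,-9,0,-1]]]}}

```text
time_s: 9.52
eef_pos: [566.4, 60.2, 165.1]
ee_rot: [-0.002, -0.699, 0.715, 0.003]
force: [-3.4, 3.8, -2.8]
grip_width: 0.125
```

```bash
python3 - <<'E'
from rp import *
im=cap('scene','e5')['color']
b=im[190:310,165:325]
d=cv2.absdiff(im,cv2.imread('pics/e4.png')).max(2)[225:300,210:280]; print((d>40).sum())
cv2.imwrite('pics/c5.png',cv2.resize(b,None,fx=4,fy=4,interpolation=2))
E
```

```text
119
```

View pics/c5.png

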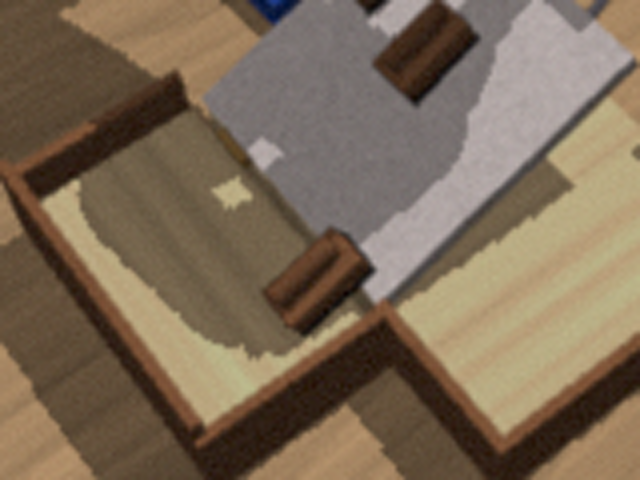

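The nose is down in the tray, with only a few mm of tail still touching the board's edge. Lower gently and see whether it needs a nudge.

Emit:
{"method": "move_arm", "body": {"rows": [[[-5.7,0,10,0,-1],[-11.6,0,21.4,0,-1],[-16.9,0,33.2,0,-1],[-21.6,0,45.2,0,-1],[-25.7,0,57.4,0,-1],[-29.1,0,69.8,0,-1],[-32,0,82.4,0,-1],[-33.6,0,95,0,-1],[-33.6,0,95.5,0,-1],[-33.6,0,95.5,0,-1]]]}}

```text
time_s: 10.82
eef_pos: [567.7, 93.5, 71.1]
ee_rot: [-0.001, -0.699, 0.715, 0.001]
force: [-3.8, -4.9, 13.3]
grip_width: 0.122
```

Emit:
{"method": "move_arm", "body": {"rows": [[[0,0,0,0,-0.2],[0,0,0,0,-0.2],[0,0,0,0,-0.2],[0,0,-30,0,-0.2],[0,0,-65,0,-0.2],[0,0,-100,0,-0.2],[-40,0,-120,0,-0.2],[-80,0,-120,0,-1],[-80,0,-120,0,-1]]]}}

```text
time_s: 11.95
eef_pos: [569.5, 175.7, 190.9]
ee_rot: [-0.001, -0.7, 0.714, 0.002]
force: [0.4, 0.2, -0.8]
grip_width: 0.003
```

```bash
python3 - <<'E'
from rp import *
b=cap('scene','e6')['color'][160:310,165:365]; a=cap('side','s6')['color'][130:280,190:390]
s=sense(); print(s['time_s'],s['eef_pos'],s['joints'],s['force'])
cv2.imwrite('pics/c6.png',cv2.resize(b,None,fx=4,fy=4,interpolation=2))
E
```

```text
12.05 [569.73133511 173.36786517 190.7347849 ] [9.83553791e-02 5.07814979e-01 1.34149820e+00 1.19381691e-03
 1.29584328e+00 1.69115893e+00] [ 0.03711637 -0.18020922  0.42236768]
```

View pics/c6.png

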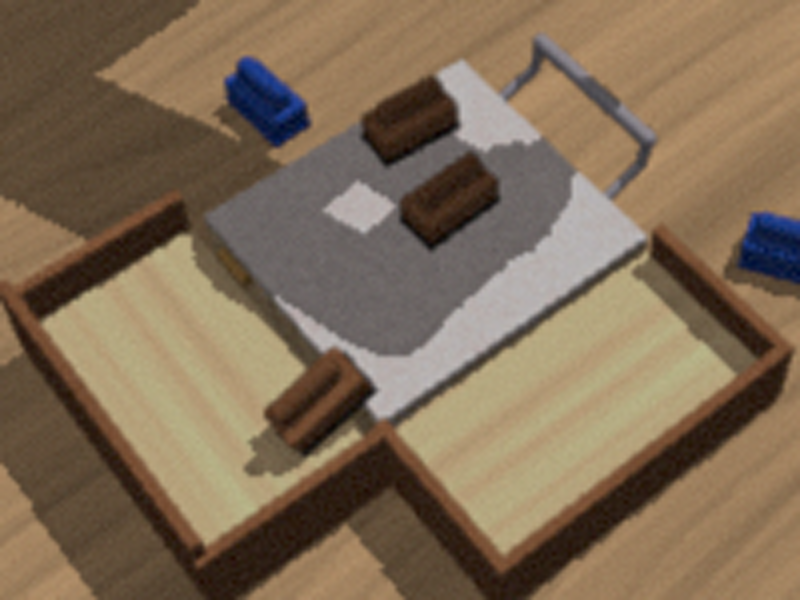

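The board is flat again and both held blocks sit where they started. The slick one, near (320,400), still has its tail on the board's edge, so I'll nudge it off first and then push the others.

```bash
cat > pl.py <<'E'
from rp import *
def plan(*pts):
    for p in pts: print(p,np.round(tool(W(rp,[p])[0]),1))
def back(p): return R.from_euler('z',-rp[2]).apply(np.array(p)-[rp[0],rp[1],0])
E
python3 - <<'E'
from pl import *
for u,v,z in[(345,352,72),(372,388,72),(322,385,85),(270,412,60)]: print(np.round(back(ray(C,*u2([(u,v)])[0],z)),1))
M=q(sense()['ee_rot']).as_matrix();print(np.degrees(np.arctan2(M[1,0],M[0,0])), 'want',np.degrees(rp[2])-90)
plan((66,-75,190),(66,-75,66),(66,-125,66))
E
```

```text
[  55.  -103.9   72. ]
[  85.2 -105.8   72. ]
[  71.5 -131.2   85. ]
[  54.1 -159.5   60. ]
-91.2796843154293 want -91.50890698961669
(66, -75, 190) [299.9 -64.3   0.3]
(66, -75, 66) [300.  -64.8 124.3]
(66, -125, 66) [350.  -64.6 124.2]
```

Emit:
{"method": "move_arm", "body": {"rows": [[[50,-15,0,0,-1],[110,-30,0,0,-1],[170,-45,0,0,-1],[230,-60,0,0,-1],[280,-68,20,0,-1],[294,-68,70,0,-1],[294,-68,115,0,-1],[294,-68,123,0,-1],[305,-68,123,0,-1],[318,-68,123,0,-1],[331,-68,123,0,-1],[342,-68,123,0,-1]]]}}

```text
time_s: 13.55
eef_pos: [629.8, -171.2, 68.0]
ee_rot: [-0.001, -0.699, 0.715, 0.001]
force: [0.6, 0.6, 0.7]
grip_width: -0.005
```

Emit:
{"method": "move_arm", "body": {"rows": [[[10,0,0,0,-1],[20,0,0,0,-1],[20,0,0,0,-1],[10,0,-20,0,-1],[0,0,-60,0,-1],[-20,20,-75,0,-1],[-60,60,-75,0,-1],[-100,90,-75,0,-1],[-130,105,-75,0,-1],[-140,105,-75,0,-1],[-140,105,-75,0,-1]]]}}

```text
time_s: 14.92
eef_pos: [528.9, -28.5, 144.2]
ee_rot: [-0.0, -0.699, 0.715, 0.0]
force: [0.3, 1.0, -0.7]
grip_width: -0.001
```

```bash
python3 - <<'E'
from pl import *
b=cap('scene','e7')['color'][160:310,165:365]
s=sense(); print(s['time_s'],back(s['eef_pos']),s['force'])
cv2.imwrite('pics/c7.png',cv2.resize(b,None,fx=4,fy=4,interpolation=2))
plan((-31,22,66),(149,22,66))
E
```

```text
14.975 [-34.99378685  21.16976167 143.87087562] [ 0.90958342 -0.07192295 -0.67469629]
(-31, 22, 66) [-0.8 -4.1 77.9]
(149, 22, 66) [-1.000e-01 -1.841e+02  7.760e+01]
```

View pics/c7.png

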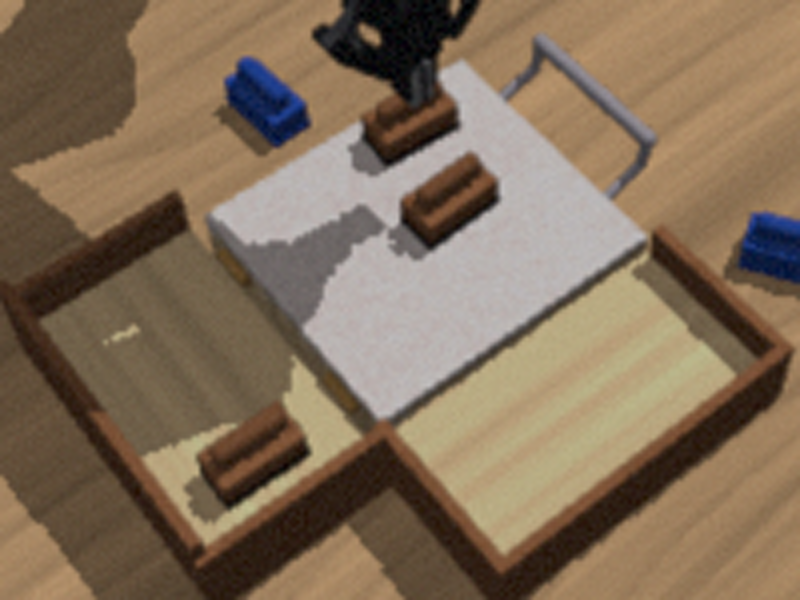

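The slick block lies fully in the catch tray at (255,455). Now push the middle block into the keep tray.

Emit:
{"method": "move_arm", "body": {"rows": [[[-0.5,-4,30,0,-1],[-0.5,-4,60,0,-1],[-0.5,-4,76,0,-1],[-0.5,-4,78,0,-1],[-0.5,-15,78,0,-1],[-0.5,-30,78,0,-1],[-0.5,-45,78,0,-1],[-0.5,-60,78,0,-1],[-0.5,-75,78,0,-1],[-0.5,-90,78,0,-1],[-0.5,-105,78,0,-1],[-0.5,-120,78,0,-1]]]}}

```text
time_s: 16.48
eef_pos: [650.3, -31.5, 67.1]
ee_rot: [-0.0, -0.699, 0.715, -0.0]
force: [0.4, 0.1, 0.0]
grip_width: 0.003
```

Emit:
{"method": "move_arm", "body": {"rows": [[[0,-15,0,0,-1],[0,-30,0,0,-1],[0,-45,0,0,-1],[0,-60,0,0,-1],[0,-66,0,0,-1],[0,-66,0,0,-1],[0,-50,-40,0,-1],[0,-10,-80,0,-1],[-5,50,-80,0,-1],[-10,110,-80,0,-1],[-21,165,-80,0,-1],[-21,165,-80,0,-1]]]}}

```text
time_s: 17.98
eef_pos: [483.5, -5.9, 148.0]
ee_rot: [-0.0, -0.699, 0.715, -0.0]
force: [0.9, -0.3, 0.5]
grip_width: 0.003
```

```bash
python3 - <<'E'
from pl import *
b=cap('scene','e8')['color'][160:310,165:365]
s=sense(); print(s['time_s'],back(s['eef_pos']),s['force'])
cv2.imwrite('pics/c8.png',cv2.resize(b,None,fx=4,fy=4,interpolation=2))
plan((-105,43,140),(-105,43,66),(102,43,66))
E
```

```text
18.025 [-78.52444443  42.50293547 148.5638197 ] [ 0.30042191  0.5794617  -0.83112088]
(-105, 43, 140) [-0.6 26.5  8.5]
(-105, 43, 66) [-0.7 26.7 82.5]
(102, 43, 66) [ 1.000e-01 -1.803e+02  8.320e+01]
```

View pics/c8.png

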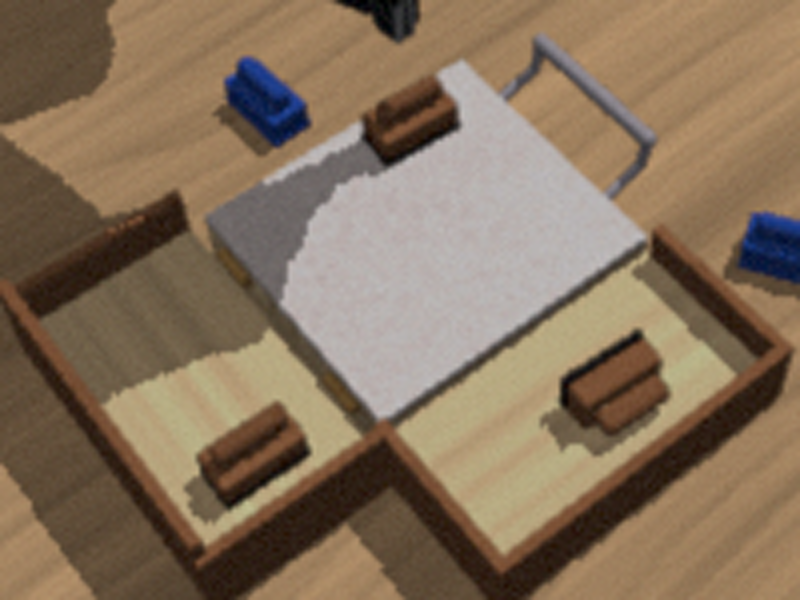

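The middle block lies on its side, fully in the keep tray at (615,385). Now the last block.

Emit:
{"method": "move_arm", "body": {"rows": [[[-0.5,27,20,0,-1],[-0.5,27,55,0,-1],[-0.5,27,80,0,-1],[-0.5,27,83,0,-1],[-0.5,10,83,0,-1],[-0.5,-7,83,0,-1],[-0.5,-24,83,0,-1],[-0.5,-41,83,0,-1],[-0.5,-58,83,0,-1],[-0.5,-75,83,0,-1],[-0.5,-92,83,0,-1],[-0.5,-109,83,0,-1]]]}}

```text
time_s: 19.52
eef_pos: [597.2, -9.0, 67.5]
ee_rot: [0.001, -0.699, 0.715, -0.003]
force: [-1.6, -1.0, -0.4]
grip_width: -0.004
```

Emit:
{"method": "move_arm", "body": {"rows": [[[0,-17,0,0,-1],[0,-34,0,0,-1],[0,-51,0,0,-1],[0,-68,0,0,-1],[0,-77,0,0,-1],[0,-77,0,0,-1],[0,-60,-40,0,-1],[0,-20,-90,0,-1],[0,40,-110,0,-1],[0,100,-110,0,-1],[0,140,-110,0,-1],[0,140,-110,0,-1]]]}}

```text
time_s: 21.02
eef_pos: [455.7, -5.6, 178.1]
ee_rot: [0.002, -0.699, 0.715, -0.004]
force: [1.2, -0.1, 0.7]
grip_width: 0.001
```

```bash
python3 - <<'E'
from pl import *
b=cap('scene','e9')['color'][160:310,165:365]
s=sense(); print(s['time_s'],back(s['eef_pos']),s['force'])
cv2.imwrite('pics/c9.png',cv2.resize(b,None,fx=4,fy=4,interpolation=2))
E
```

```text
21.075 [-107.3265393    42.52416993  178.1299657 ] [ 0.21154813 -0.40212815  0.00597605]
```

View pics/c9.png

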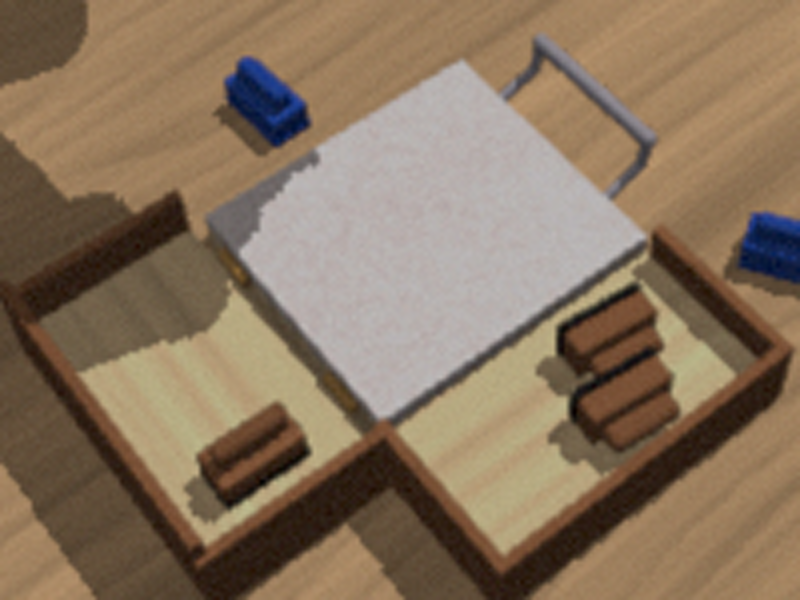

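Both held blocks are in the keep tray at about (610,330) and (625,400). The slick one is in the catch tray, the board is flat and empty, and the arm is clear.

```bash
python3 -c "
from rig import ctrl; print(ctrl.finish_job())"
```

```text
the job is handed in; nothing more can be done
None
```

The job is done and handed in at about 21 s of the 64 s allowed. One step needed a hand: the slick block did not drop fully into the catch tray by sliding alone.

- **Tilt test:** I pinched the bar, raised the board to about 20 degrees and held it for more than 3 s. The block nearest the keep tray slid; the other two showed no movement.
- **Slick block:** It stopped nose down in the catch tray with its tail on the board's edge. I raised the board to about 22.5 degrees, which hardly moved it. After lowering the board I pushed it the rest of the way in with the closed fingers.
- **Held blocks:** I then pushed the middle block and the robot-side block into the keep tray.

The last picture shows:
- the slick block in the catch tray
- both held blocks on their sides in the keep tray
- the board flat and empty
- the blue look-alikes in their original places
- the arm clear of everything

The flask, pliers and glass strip were outside that final crop. The arm passed over none of them at low height, and the force readings I checked stayed below about 16 N.

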